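# Balance the ball tray and present it to the inspection camera

## Task

Hang the loose counterweight ring on the upright post of the inspection tray, all the way down onto the deck, and let go of it. Then pick up the tray by its black handle and carry it, with the steel ball staying loose in its pocket and the ring on its post, to the upward-looking camera, and finish while still holding it there, level and still, with the pocket centred over the lens and the tray's underside about 40 mm above the lens, touching nothing else. Do not touch the ball, and leave the spare objective and the chip box where they are.

Things in the scene. Friction and masses are not known exactly. Their poses are not given: they have to be found in the camera images.
- tray: Loose aluminium inspection tray, about 250 g: flat plate 180 (x) x 100 (y) x 8 mm lying on the table, origin at the centre of its underside, z up. A black handle block stands in the middle of the deck, a thin steel post near the -x end and a round pocket with a loose steel ball near the +x end. Which way it points and on which side of the table it lies varies.
- tray_grip (a point): Point in the tray's handle, 38 mm above the tray's underside, above the tray's origin. The handle is two joined black pillars, together 28 mm long (tray x), 14 mm thick (tray y; grip it across this), its top 52 mm above the tray's underside (44 mm above the deck). The balanced tray weighs about 330 g, with its centre of mass under the handle.
- tray_post (a point): Foot of the tray's post, on the deck's top face (8 mm above the underside), at tray x = -58 mm, y = 0. The post is a steel rod of 8 mm diameter with a round tip, 36 mm tall above the deck, along tray z. When the ring is seated the ring's origin lies within about 3 mm of this point.
- tray_pocket (a point): Ball-centre point of the pocket: tray x = +58 mm, y = 0, 15 mm above the underside. The pocket is a round recess 34 mm across, 3 mm deep, sunk in the deck, with a flat glass floor; the ball rolls freely in it and jumps the rim if the tray is tipped steeply (over about 40 degrees) or jolted. Smooth lines at up to 0.1 m/s mean speed are safe.
- ball_center (a point): Centre of the loose steel ball, 20 mm in diameter, 33 g, in the tray's pocket. It stands 17 mm above the deck.
- ring: Loose steel counterweight ring, about 45 g, lying on the table, origin at the centre of its underside, z up along its hole. Flange 40 mm across and 4 mm thick at the bottom, above it a hub 26 mm across (grip it here) up to 28 mm; a 13 mm hole goes right through. It lies near the middle line, between the tray and the camera.
- lens (a point): Centre of the top face (glass) of the upward-looking inspection camera, 60 mm above the table; z up. The camera is fixed to the table: a dark square base 90 x 90 x 12 mm, a black tube 60 mm across up to 42 mm height and a lens barrel 48 mm across up to 60 mm. It stands on the other side of the table from the tray, and its place varies.
- objective: Bystander: a spare microscope objective standing upright, 30 mm across, 54 mm tall, origin at the centre of its underside. Not to be moved.
- chip_box: Bystander: a small closed chip box with a clear lid, 67 x 62 x 19 mm, origin at the centre of its underside. Not to be moved.
- camera: The same upward-looking inspection camera, fixed to the table; origin at the centre of its underside, 60 mm below the lens point.
- ball: The same loose steel ball; its origin turns with it as it rolls, so use its centre point instead.
Mind the look-alikes: they are no part of the job. Of the things like the camera, leave any that is orange; of the rest the larger one is meant.

How it is judged:
By the outcome, as a careful person would: the job done as asked, in the order asked, and still so for the second after the job is handed in, while the arm keeps its last pose, push and grip.
It also fails if it takes over 72 s, if anything falls off the work surface, if the arm or the gripper's body presses on something with over 40 N, if the wrist force passes 120 N, or if a joint passes its speed limit or range.

## Robot

A 7-joint arm with a two-finger parallel gripper is mounted at the origin on a cart in front of the work surface, level with it; the furniture and walls round the work are solid. World frame = base frame: x ahead of the robot, y to its left, z up, the work surface at z = 0. Lengths are in m, angles in rad, forces in N, time in s.
With the tool pointing down it reaches from about 0.4 to 0.85 m from the base axis. Payload 4.5 kg.
Tool frame: the origin (TCP) lies where the fingers leave the gripper's body, on its centre line; the fingertips stand 64 mm ahead of it and the grasp point (between the pads) lies 45 mm ahead of it; z points along the fingers, y is the line along which they close (so a half turn about z gives the same grasp; the last joint's range is limited). The gripper opens to 88 mm and grips with 3 to 60 N. Pads are 18 mm wide; open, the fingers measure 123 mm over their backs; the gripper's body (75 mm by 187 mm) begins 45 mm behind the grasp point.
Start: joints at [-1.199, 0.689, -0.195, 1.565, 0.157, 0.902, -0.215], TCP at [0.207, 0.59, 0.303] pointing down, gripper open.
Joint ranges: [-3.01, 3.01], [-0.46, 2.08], [-1.47, 1.51], [0.13, 2.56], [-1, 4.14], [0.04, 2.09], [-2.66, 2.66]. Speed limits (rad/s): [2.57, 2.57, 3.14, 3.14, 3.14, 3.14, 3.14].

## Interface

Orientations are given as a unit quaternion [x, y, z, w].
In Python, from plant import r gives the robot as it stands.
- The arm moves only by the tool play_rows, never from a script. Its arguments are lists of equal length, an entry for each row: "translation": the shift along the tool's x, y, z in m, a list of three; "delta_rot": the turn, a rotation vector about the tool's x, y, z in degrees, a list of three; "grip": the opening, from -1 (shut) to 1 (fully open). In form: {"translation": [[x, y, z], ...], "delta_rot": [[rx, ry, rz], ...], "grip": [grip, ...]}. A call has 1 to 20 rows; each row shifts and turns the commanded pose from where the row before left it, along the tool's axes as they then stand; what a row does not reach is not made up. A row lasts 1/8 s, in which the tool goes at most 62.5 mm and 10.7 degrees, less where a joint would pass 70% of its speed; a pose out of reach is approached as far as the arm can. A call with a gripper value outside its range is refused whole. The fingers move at their own pace and stop on an object; "squeeze" is the grip in N (left out, the last holds). Time passes only in rows, so rows that do not move let the fingers close. It gives the time, the measured TCP pose, the force, the opening and the grip force at its end, in the units of the state.
- r.get_state(): the state, without advancing time (a new reading comes with each control period).
- r.snapshot(name): name is "side" or "top" or "wrist"; returns the picture (384x512x3 uint8, blue, green, red); there is no depth.
- r.get_calibration(name): a dict with "intrinsics" (3x3 intrinsics, pixels), "eye" and "rotation" of the camera in the world. Camera axes: x right, y up, looking along -z (the intrinsics and any distortion apply to the point x, -y, -z); pixel columns grow to the right and rows downward; lengths in m; the calibration is good to about 2 mm. A picture is of the moment at which its call begins: read the wrist's pose just before it. get_calibration takes no time and is no camera call; for the wrist camera it gives the pose at the moment of the call.
- r.finish_job(): hands the job in; it is judged then, once.
Trained networks look in the newest picture that a camera, given by its name, has taken for a name from the list of things; names that differ only in an ending like _2 or _b are one class to them, and where a whole thing is asked for, a point or a joint stands for the part that bears it (a point fixed in the world has none). Each returns a list of dicts, best first, with "confidence" (0 to 1); they miss things now and then, are a little off and sometimes report something else, mostly with a low value. They report only what shows in the picture. A call takes as long as a camera call. They do not tell look-alikes from the thing itself.
- r.look_for(camera, target): "point" ([x, y, z] in m, in world coordinates, good to about 4 mm: the middle of the surface that is visible of it).
- r.silhouettes(camera, target): "pixels" (384x512 bool, what is visible of it).
The state is a dict: "clock": time; "q": joint angles; "qd": joint speeds; "joint_torque": joint torques, N m; "tool_pos": TCP position; "eef_rot": TCP orientation; "contact_force": force on the tool from outside, world axes, zero at the start; "moment": the same for the moment, N m; "opening": opening from 0.0 (shut) to 1.0 (fully open); "finger_force": force on a finger pad.
Only numpy, scipy, OpenCV 4.12 (cv2) and the standard library are available. Lean on these libraries where they do the work, as an engineer would, in place of code of your own. Each camera call takes 0.05 s, during which the arm holds its last target. There are 200 camera calls.

## Working session

There is one attempt and no reset: what is moved stays moved. The work goes in short steps, Python scripts to look and compute and a tool call to move; the robot and the scene stay as the last step left them, time stands still between calls to the robot, and variables do not carry over. Pictures are saved under pics/ and viewed, at most 10 in all, crops included, and the job is handed in when it is done.

Besides the shell and the picture viewer there is one more tool, called after "Request:" by a JSON object that holds its "method" and its "body". play_rows: Moves the arm, as the interface text tells. Its arguments: {"type":"object","properties":{"translation":{"type":"array","items":{"type":"array","items":{"type":"number"}}},"delta_rot":{"type":"array","items":{"type":"array","items":{"type":"number"}}},"grip":{"type":"array","items":{"type":"number"}},"squeeze":{"type":"number"}},"required":["translation","delta_rot","grip"]}

```bash
ls; mkdir -p pics
python3 - <<'E'
from plant import r
import cv2,numpy as np
s=r.get_state();print({k:np.round(v,4).tolist() for k,v in s.items()})
a=r.snapshot("top");b=r.snapshot("side")
cv2.imwrite("pics/a.png",np.vstack([cv2.resize(a,(512,384))]));cv2.imwrite("pics/b.png",b)
for n in["top","side"]:
  c=r.get_calibration(n);print(n,np.round(c["eye"],3),np.round(c["rotation"],3).tolist(),np.round(c["intrinsics"],1).tolist(),c.keys())
  for t in["tray","tray_grip","tray_post","tray_pocket","ball_center","ring","lens","objective","chip_box","camera"]:
    print(t,[(np.round(d["point"],3).tolist(),round(d["confidence"],2)) for d in r.look_for(n,t)])
print(r.get_state()["clock"])
E
```

```text
pics
{'clock': 0.0, 'q': [-1.1992, 0.69, -0.1945, 1.5663, 0.1573, 0.9025, -0.2151], 'qd': [0.0007, -0.0015, 0.0017, -0.0009, 0.0003, -0.0009, 0.0016], 'joint_torque': [-0.0, -52.7556, -1.2664, -15.3424, -0.0525, 0.0065, 0.0002], 'tool_pos': [0.207, 0.5892, 0.3019], 'eef_rot': [0.1681, 0.9858, -0.0009, -0.0001], 'contact_force': [0.5861, -0.0085, -0.0464], 'moment': [-0.0803, -0.0414, 0.0011], 'finger_force': 0.0, 'opening': 1.004}
top [0.433 0.022 0.928] [0.037, -0.05, -0.699, 0.712] [[388.2, 0.0, 257.7], [0.0, 388.2, 190.0], [0.0, 0.0, 1.0]] dict_keys(['intrinsics', 'eye', 'rotation'])
tray [([0.541, 0.258, 0.009], 0.65)]
tray_grip [([0.539, 0.262, 0.011], 0.56)]
tray_post [([0.543, 0.262, 0.009], 0.8)]
tray_pocket [([0.542, 0.26, 0.008], 0.7), ([0.601, 0.237, 0.026], 0.45)]
ball_center [([0.603, 0.236, 0.022], 0.61)]
ring [([0.491, 0.003, 0.003], 0.66)]
lens [([0.557, -0.252, 0.009], 0.74), ([0.589, -0.123, 0.009], 0.66), ([0.388, -0.108, 0.007], 0.58)]
objective [([0.558, -0.255, 0.012], 0.71), ([0.704, -0.086, 0.049], 0.61)]
chip_box [([0.702, 0.012, 0.02], 0.92)]
camera [([0.557
[... 290 characters left out ...]
ip [([0.557, 0.272, 0.01], 0.94), ([0.577, -0.243, 0.02], 0.48)]
tray_post [([0.558, 0.263, 0.01], 0.97), ([0.709, 0.017, 0.02], 0.49)]
tray_pocket [([0.561, 0.268, 0.009], 0.97)]
ball_center [([0.606, 0.239, 0.017], 0.51)]
ring [([0.575, -0.242, 0.022], 0.67), ([0.501, 0.008, 0.02], 0.64), ([0.556, 0.267, 0.01], 0.25)]
lens [([0.576, -0.24, 0.02], 0.9), ([0.405, -0.102, 0.02], 0.6), ([0.602, -0.117, 0.016], 0.59), ([0.498, 0.006, 0.016], 0.55)]
objective [([0.714, -0.075, 0.039], 0.59)]
chip_box [([0.575, -0.246, 0.02], 0.74), ([0.708, 0.021, 0.017], 0.69), ([0.609, 0.242, 0.02], 0.68)]
camera [([0.405, -0.1, 0.022], 0.95), ([0.608, -0.118, 0.015], 0.71), ([0.578, -0.245, 0.019], 0.68)]
1.1
```

View pics/a.png

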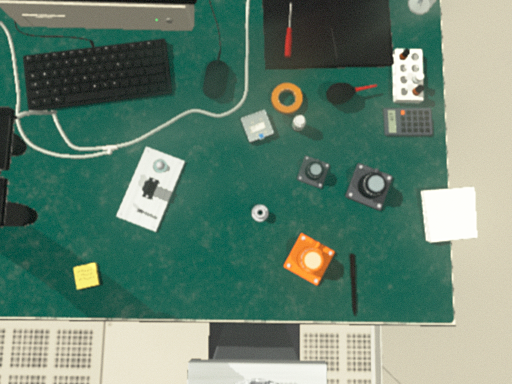

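View pics/b.png

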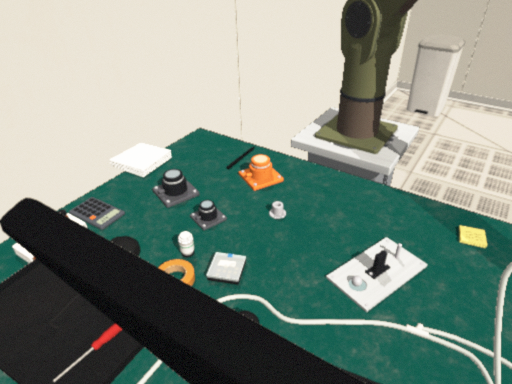

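Top view: three camera-like things are visible, orange at (310,258), small black at (313,170) and large black at (372,186). Orange is excluded, so the larger of the other two is meant, at (372,186). The ring is at (260,213). The tray handle is at (152,188), with the ball at (160,165) and the post toward (146,211).

```bash
cat > h.py <<'E'
from plant import r
import cv2,numpy as np
from scipy.spatial.transform import Rotation as R
def world(cam,px,z,c=None):
  c=c or r.get_calibration(cam);K=np.array(c["intrinsics"]);d=np.linalg.inv(K)@[px[0],px[1],1]
  d=R.from_quat(c["rotation"]).as_matrix()@(d*[1,-1,-1]) ; e=np.array(c["eye"])
  return e+d*(z-e[2])/d[2]
def pix(cam,p,c=None):
  c=c or r.get_calibration(cam);v=R.from_quat(c["rotation"]).as_matrix().T@(np.array(p)-c["eye"])
  u=np.array(c["intrinsics"])@(v*[1,-1,-1]);return u[:2]/u[2]
E
python3 - <<'E'
from h import *
a=r.snapshot("top")
t=cv2.resize(a[140:240,110:200],None,fx=4,fy=4,interpolation=2);c=cv2.resize(a[140:240,240:400],None,fx=2.5,fy=2.5,interpolation=2)
c=cv2.resize(a[145:225,290:400],None,fx=4,fy=4,interpolation=2);c=cv2.copyMakeBorder(c,0,80,0,0,0)
cv2.imwrite("pics/c.png",np.hstack([t,c]))
for k in["tray","camera","ring"]:
  for d in r.silhouettes("top",k):
    m=d["pixels"].astype(np.uint8);n=m.sum()
    if n<5:continue
    ys,xs=np.nonzero(m);print(k,round(d["confidence"],2),n,xs.mean(),ys.mean(),cv2.minAreaRect(np.c_[xs,ys].astype(np.float32)))
print("post/ball/handle/lens/ring guesses")
for p,z in[((160,165),.015),((152,188),.052),((375,183),.06),((260,212),.028)]:print(p,world("top",p,z).round(4))
E
```

```text
tray 0.58 3177 150.0210890777463 188.57097891092226 ((150.2069091796875, 188.01724243164062), (42.93720245361328, 77.33949279785156), 23.198591232299805)
camera 0.86 1372 368.0 185.96720116618076 ((367.9499816894531, 185.64999389648438), (38.263553619384766, 37.31486892700195), 18.43494987487793)
camera 0.84 719 312.63282336578584 170.96522948539638 ((312.5500183105469, 170.85000610351562), (26.87936019897461, 27.828041076660156), 18.434947967529297)
camera 0.74 1525 308.58229508196723 258.44459016393444 ((309.0937805175781, 258.3324890136719), (40.41447830200195, 39.64667510986328), 29.248823165893555)
ring 0.68 160 259.38125 212.1 ((259.0, 212.0), (14.0, 14.0), 90.0)
post/ball/handle/lens/ring guesses
(160, 165) [0.6014 0.2391 0.015 ]
(152, 188) [0.5413 0.2458 0.052 ]
(375, 183) [ 0.5618 -0.2599  0.06  ]
(260, 212) [ 4.931e-01 -3.000e-04  2.800e-02]
```

View pics/c.png

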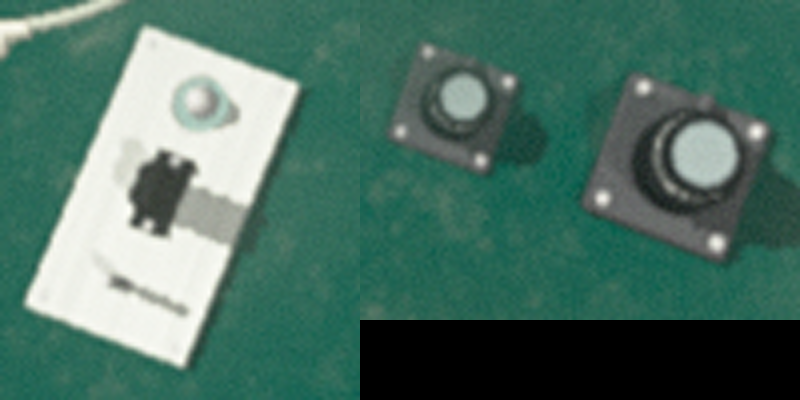

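The crop confirms the large black camera, with its lens at top pixel (376.2,183.2); the small one is the look-alike. The tray shows the ball toward the far end and the post foot at about (138.7,210.5).

```bash
cat >> h.py <<'E'
def plan(goal,yaw=None,rpy=None):
  "rotation/translation in tool axes to reach goal TCP with tool z down, tool x heading yaw (deg)"
  s=r.get_state();T=R.from_quat(s["eef_rot"]);x=T.as_matrix()[:,0]
  h=np.degrees(np.arctan2(x[1],x[0]));yaw=h if yaw is None else yaw
  G=R.from_euler('z',yaw,degrees=True)*R.from_euler('x',180,degrees=True)
  print("tcp",np.round(s["tool_pos"],4),"head",h.round(2),"F",np.round(s["contact_force"],1),"open",round(s["opening"],3),"t",round(s["clock"],2))
  print("tool shift mm",(T.inv().apply(np.array(goal)-s["tool_pos"])*1e3).round(1),"rotvec deg",(T.inv()*G).as_rotvec(degrees=True).round(2),"shift after rot",(G.inv().apply(np.array(goal)-s["tool_pos"])*1e3).round(1))
E
python3 - <<'E'
from h import *
q=[(145.75,146.75),(184.75,161.25),(156.5,232),(116.25,215.75)]
c=r.get_calibration("top")
P=np.array([world("top",p,.008,c) for p in q]);print(P.round(4).tolist(),[np.linalg.norm(P[i]-P[i-1]).round(4) for i in range(4)])
ctr=P.mean(0);x=(P[0]+P[1]-P[2]-P[3])[:2];yaw=np.degrees(np.arctan2(x[1],x[0]));u=x/np.linalg.norm(x);print("ctr",ctr,"yaw",yaw,"post",ctr[:2]-.058*u,"pocket",ctr[:2]+.058*u)
print("postfoot seen",world("top",(138.75,210.5),.008,c),"lens",world("top",(376.2,183.2),.06,c))
w=r.get_calibration("wrist");s=r.get_state();T=R.from_quat(s["eef_rot"])
print("wristcam in tool",T.inv().apply(w["eye"]-np.array(s["tool_pos"])),(T.inv()*R.from_quat(w["rotation"])).as_matrix().round(3).tolist(),w["intrinsics"])
plan([.493,0,.22]);plan([.493,0,.22],yaw)
E
```

```text
[[0.6465, 0.277, 0.008], [0.613, 0.182, 0.008], [0.443, 0.2412, 0.008], [0.4793, 0.3373, 0.008]] [np.float64(0.1778), np.float64(0.1007), np.float64(0.1801), np.float64(0.1027)]
ctr [0.54546539 0.25939845 0.008     ] yaw -19.50042822975812 post [0.49079233 0.27875966] pocket [0.60013846 0.24003724]
postfoot seen [0.49264386 0.28536678 0.008     ] lens [ 0.56144028 -0.26260446  0.06      ]
wristcam in tool [ 0.07197089 -0.000876   -0.08242483] [[-0.0, 0.959, 0.282], [1.0, 0.0, -0.001], [-0.001, 0.282, -0.959]] [[299.35923257   0.         257.39877603]
 [  0.         299.35923257 191.08885008]
 [  0.           0.           1.        ]]
tcp [0.2071 0.5897 0.3027] head 160.65 F [ 0.1 -0.  -0.3] open 0.998 t 1.3
tool shift mm [-465.1 -461.7   82.7] rotvec deg [0.01 0.   0.  ] shift after rot [-465.1 -461.7   82.7]
tcp [0.2071 0.5897 0.3027] head 160.65 F [ 0.1 -0.  -0.3] open 0.998 t 1.3
tool shift mm [-465.1 -461.7   82.7] rotvec deg [-0.0000e+00  1.0000e-02 -1.7985e+02] shift after rot [466.3 460.5  82.7]
```

Request:
{"method": "play_rows", "body": {"translation": [[-0.019,-0.01,0.001],[-0.038,-0.02,0.002],[-0.038,-0.02,0.002],[-0.038,-0.02,0.002],[-0.038,-0.02,0.002],[-0.038,-0.02,0.002],[-0.038,-0.02,0.002],[-0.038,-0.02,0.002],[-0.038,-0.02,0.002],[-0.038,-0.02,0.002],[-0.019,-0.01,0.001],[0,0,0],[0,0,0]], "delta_rot": [[0,0,0],[0,0,0],[0,0,0],[0,0,0],[0,0,0],[0,0,0],[0,0,0],[0,0,0],[0,0,0],[0,0,0],[0,0,0],[0,0,0],[0,0,0]], "grip": [1,1,1,1,1,1,1,1,1,1,1,1,1]}}

```text
clock: 2.92
tool_pos: [0.4985, 0.2755, 0.2828]
eef_rot: [0.168, 0.986, 0.0, -0.0]
contact_force: [-0.3, 0.3, 0.1]
opening: 1.001
finger_force: 0.0
```

Run:
```python
from h import *
c=r.get_calibration("wrist");a=r.snapshot("wrist");np.save("w1.npy",np.array([c],dtype=object),allow_pickle=True)
cv2.imwrite("pics/d.png",a)
print(r.get_state()["q"].round(2) if hasattr(r.get_state()["q"],"round") else r.get_state()["q"])
print(c["eye"])
for p in [(.4908,.2788,.008),(.4908,.2788,.044),(.5455,.2594,.052),(.6001,.24,.015)]:print(p,pix("wrist",p,c).round(1))
plan([.493,0,.22])
```

```text
[-0.44  0.64 -0.25  1.76  0.21  0.77  0.44]
[0.43036908 0.29840762 0.36530333]
(0.4908, 0.2788, 0.008) [258.3 158.3]
(0.4908, 0.2788, 0.044) [258.5 164.2]
(0.5455, 0.2594, 0.052) [258.2 216.7]
(0.6001, 0.24, 0.015) [257.9 248.2]
tcp [0.4983 0.276  0.2829] head 160.76 F [-0.1  1.1 -0.5] open 1.001 t 2.98
tool shift mm [ -86.  -262.4   62.7] rotvec deg [ 0.03 -0.04 -0.  ] shift after rot [ -85.9 -262.4   62.9]
```

View pics/d.png

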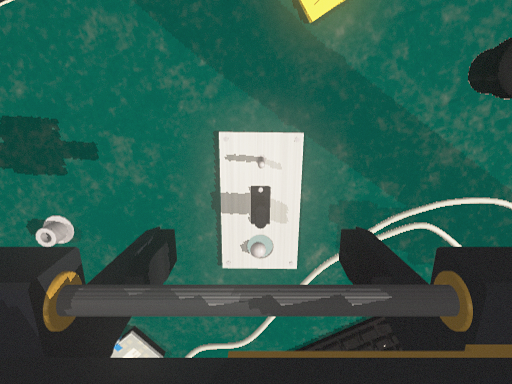

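The wrist view shows the tray upright in the picture: its edges run from x=219 to 303, the post is at (262,160), the handle at (260,205) and the ball at (261,250). The ring is at (55,232).

Run:
```python
from h import *
a=cv2.imread("pics/d.png");c=np.load("w1.npy",allow_pickle=True)[0]
m=(a[110:290,200:320].min(2)>120).astype(np.uint8)
m=cv2.morphologyEx(m,cv2.MORPH_OPEN,np.ones((3,3)))
k=max(cv2.findContours(m,0,1)[0],key=cv2.contourArea);q=cv2.approxPolyDP(cv2.convexHull(k),6,True)[:,0]+[200,110]
print(q.tolist())
P=np.array([world("wrist",p,.008,c) for p in q.astype(float)]);print(P.round(4).tolist(),[np.linalg.norm(P[i]-P[i-1]).round(4) for i in range(len(P))]);print("ctr",P.mean(0))
print("handle top hole? post tip",world("wrist",(262,164),.044,c),"foot",world("wrist",(262,158),.008,c))
print("ring",[(d["point"],d["confidence"]) for d in r.look_for("wrist","ring")],world("wrist",(46,238),.028,c))
print("post",[(d["point"],d["confidence"]) for d in r.look_for("wrist","tray_post")])
```

```text
[[219, 131], [303, 132], [296, 268], [222, 267]]
[[0.4449, 0.2459, 0.008], [0.4787, 0.3387, 0.008], [0.6482, 0.2775, 0.008], [0.6138, 0.1841, 0.008]] [np.float64(0.1798), np.float64(0.0987), np.float64(0.1802), np.float64(0.0995)]
ctr [0.5463742  0.26155301 0.008     ]
handle top hole? post tip [0.49191247 0.28249559 0.044     ] foot [0.49187296 0.28310939 0.008     ]
ring [([0.4924, 0.0116, 0.015], 0.91)] [0.4943913  0.00089955 0.028     ]
post [([0.535, 0.2649, 0.0093], 0.94)]
```

Request:
{"method": "play_rows", "body": {"translation": [[-0.002,-0.01,0.003],[-0.006,-0.026,0.006],[-0.006,-0.026,0.006],[-0.006,-0.026,0.006],[-0.006,-0.026,0.006],[-0.006,-0.026,0.006],[-0.006,-0.026,0.006],[-0.006,-0.026,0.006],[-0.006,-0.026,0.006],[-0.006,-0.026,0.006],[-0.004,-0.016,0.003],[0,0,0],[0,0,0]], "delta_rot": [[0,0,0],[0,0,0],[0,0,0],[0,0,0],[0,0,0],[0,0,0],[0,0,0],[0,0,0],[0,0,0],[0,0,0],[0,0,0],[0,0,0],[0,0,0]], "grip": [1,1,1,1,1,1,1,1,1,1,1,1,1]}}

```text
clock: 4.7
tool_pos: [0.4701, 0.0111, 0.2229]
eef_rot: [0.167, 0.986, 0.001, 0.0]
contact_force: [-0.3, 0.2, -0.4]
opening: 1.004
finger_force: 0.0
```

Run:
```python
from h import *
c=r.get_calibration("wrist");a=r.snapshot("wrist");np.save("w2.npy",np.array([c],dtype=object),allow_pickle=True)
cv2.imwrite("pics/e.png",a)
for p in [(.493,0,.0),(.493,0,.028)]:print(p,pix("wrist",p,c).round(1))
print("ring",[(d["point"],d["confidence"]) for d in r.look_for("wrist","ring")])
for d in r.silhouettes("wrist","ring"):
  ys,xs=np.nonzero(d["pixels"]);print(d["confidence"],len(xs),xs.min(),xs.max(),ys.min(),ys.max())
plan([.493,0,.22])
```

```text
(0.493, 0, 0.0) [255.1 197.7]
(0.493, 0, 0.028) [254.9 206.4]
ring [([0.4891, 0.0056, 0.0103], 0.72), ([0.5389, 0.2371, 0.0084], 0.52)]
0.92 1034 237 273 182 218
tcp [0.4701 0.011  0.2229] head 160.75 F [ 0.  -0.   0.4] open 0.999 t 4.85
tool shift mm [-25.3  -2.9   2.9] rotvec deg [0.06 0.02 0.  ] shift after rot [-25.3  -2.9   2.9]
```

View pics/e.png

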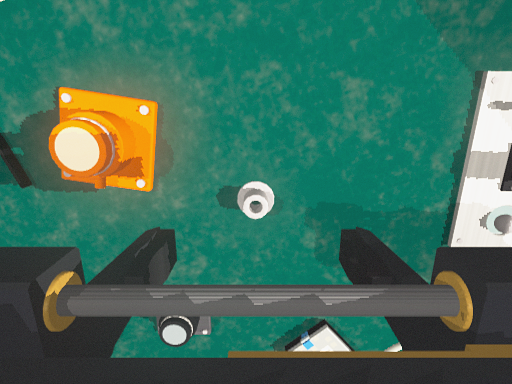

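The ring is centred at about (255,200), with its top hole at (256,206), which puts it near (0.493, 0.0005). Descending.

Request:
{"method": "play_rows", "body": {"translation": [[-0.008,-0.001,0.005],[-0.009,-0.001,0.015],[-0.008,0,0.02],[0,0,0.025],[0,0,0.025],[0,0,0.025],[0,0,0.015],[0,0,0.01],[0,0,0.006],[0,0,0.004],[0,0,0],[0,0,0]], "delta_rot": [[0,0,0],[0,0,0],[0,0,0],[0,0,0],[0,0,0],[0,0,0],[0,0,0],[0,0,0],[0,0,0],[0,0,0],[0,0,0],[0,0,0]], "grip": [1,1,1,1,1,1,1,1,1,1,1,1], "squeeze": 12}}

```text
clock: 6.35
tool_pos: [0.493, -0.0003, 0.0731]
eef_rot: [0.168, 0.986, 0.0, 0.0]
contact_force: [0.0, 0.1, 0.1]
opening: 1.004
finger_force: 0.0
```

Run:
```python
from h import *
plan([.4933,.0005,.072])
c=r.get_calibration("wrist");a=r.snapshot("wrist")
cv2.imwrite("pics/f.png",a);print(pix("wrist",(.4933,.0005,.028),c))
```

```text
tcp [ 4.93e-01 -3.00e-04  7.31e-02] head 160.64 F [0.  0.1 0.1] open 1.004 t 6.35
tool shift mm [-0.1  0.9  1.1] rotvec deg [0.02 0.04 0.  ] shift after rot [-0.1  0.9  1.1]
[260.84661024 260.66771286]
```

View pics/f.png

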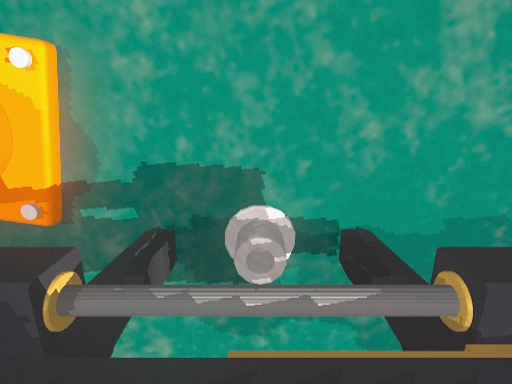

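The ring hole sits at (260,262) against a predicted (261,261), so it is centred between the fingers. Closing.

Request:
{"method": "play_rows", "body": {"translation": [[0,0,0.001],[0,0,0],[0,0,0],[0,0,0],[0,0,0],[0,0,0],[0,0,0],[0,0,0],[0,0,0],[0,0,0]], "delta_rot": [[0,0,0],[0,0,0],[0,0,0],[0,0,0],[0,0,0],[0,0,0],[0,0,0],[0,0,0],[0,0,0],[0,0,0]], "grip": [-1,-1,-1,-1,-1,-1,-1,-1,-1,-1], "squeeze": 12}}

```text
clock: 7.65
tool_pos: [0.4928, -0.0002, 0.0717]
eef_rot: [0.168, 0.986, 0.0, 0.0]
contact_force: [-0.5, 0.2, 0.0]
opening: 0.287
finger_force: 12.0
```

Request:
{"method": "play_rows", "body": {"translation": [[0,0,-0.006],[0,0,-0.014],[0,0,-0.02],[0.004,0.01,-0.014],[0.009,0.026,-0.006],[0.01,0.028,0],[0.01,0.028,0],[0.01,0.028,0],[0.01,0.028,0],[0.01,0.028,0],[0.01,0.028,0],[0.009,0.026,0],[0.007,0.021,0],[0.004,0.012,0],[0.001,0.003,0],[0,0,0],[0,0,0]], "delta_rot": [[0,0,0],[0,0,0],[0,0,0],[0,0,0],[0,0,0],[0,0,0],[0,0,0],[0,0,0],[0,0,0],[0,0,0],[0,0,0],[0,0,0],[0,0,0],[0,0,0],[0,0,0],[0,0,0],[0,0,0]], "grip": [-1,-1,-1,-1,-1,-1,-1,-1,-1,-1,-1,-1,-1,-1,-1,-1,-1]}}

```text
clock: 9.78
tool_pos: [0.4924, 0.2805, 0.1317]
eef_rot: [0.169, 0.986, -0.001, -0.0]
contact_force: [0.4, 0.2, -0.0]
opening: 0.288
finger_force: 12.0
```

Run:
```python
from h import *
plan([.4918,.2815,.08]);c=r.get_calibration("wrist");a=r.snapshot("wrist");s=r.get_state();t=s["tool_pos"]
np.save("w3.npy",np.array([c],dtype=object),allow_pickle=True);cv2.imwrite("g_full.png",a)
cv2.imwrite("pics/g.png",cv2.resize(a[180:300,180:340],None,fx=5,fy=5,interpolation=2))
f=lambda p:((pix("wrist",p,c)-[180,180])*5).round(0)
print("ring top",f((t[0],t[1],t[2]-.044)),"bottom",f((t[0],t[1],t[2]-.072)),"post tip",f((.4918,.2815,.044)),"post foot",f((.4918,.2815,.008)),"q",np.round(s["q"],2))
b=r.snapshot("side");cc=r.get_calibration("side");u=pix("side",(.4918,.2815,.05),cc).astype(int);print(u)
cv2.imwrite("pics/h.png",cv2.resize(b[u[1]-50:u[1]+50,u[0]-60:u[0]+60],None,fx=5,fy=5,interpolation=2))
```

```text
tcp [0.4924 0.2805 0.1317] head 160.56 F [ 0.4  0.2 -0. ] open 0.288 t 9.78
tool shift mm [ 0.9  0.8 51.7] rotvec deg [-0.07  0.01 -0.  ] shift after rot [ 0.9  0.7 51.7]
ring top [398. 409.] bottom [396. 282.] post tip [400. 221.] post foot [398. 125.] q [-0.53  0.87 -0.12  1.87  0.22  0.42  0.42]
[399 241]
```

View pics/g.png

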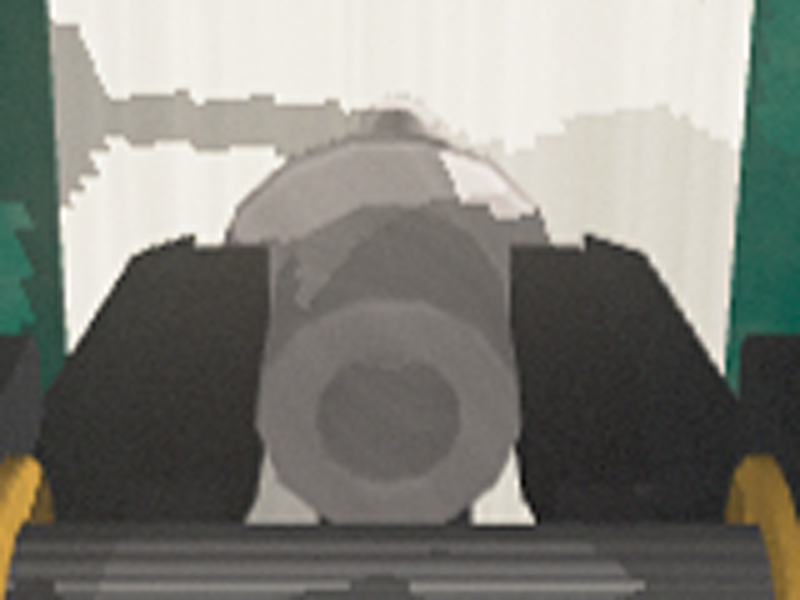

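Wrist crop: the ring hole is at (388,420), the flange edge tops out at row 138, and the post foot shows behind it at about (401,110).

Run:
```python
from h import *
c=np.load("w3.npy",allow_pickle=True)[0];s=r.get_state();T=R.from_quat(s["eef_rot"]);t=np.array(s["tool_pos"])
def tool(px,z):return (T.inv().apply(world("wrist",np.array(px)/5+180,z,c)-t)*1e3).round(2)
zb=t[2]-.0717
print("flange edge top",tool((390,138),zb+.004),"flange L/R at bottom",tool((232,235),zb+.004),tool((548,235),zb+.004))
print("hub top edge far",tool((388,298),zb+.028),"hole",tool((388,420),zb+.028),"hole far edge",tool((388,360),zb+.028))
print("post foot far edge",tool((401,108),.008),"sides",tool((372,120),.008),tool((430,120),.008))
```

```text
flange edge top [18.64 -0.82 67.7 ] flange L/R at bottom [  7.51 -17.93  67.71] [ 7.51 16.3  67.69]
hub top edge far [11.53 -1.05 43.7 ] hole [-1.1  -1.05 43.7 ] hole far edge [ 5.19 -1.05 43.7 ]
post foot far edge [  3.39   0.89 123.7 ] sides [  1.55  -3.32 123.7 ] [  1.55   5.11 123.69]
```

View pics/h.png

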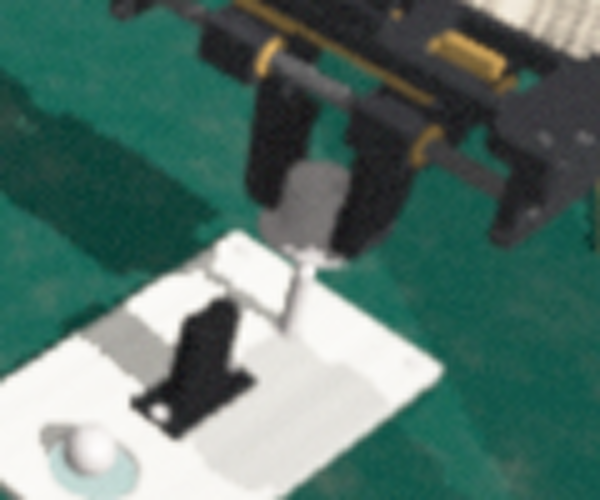

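Both measured in the same picture, the ring sits about (+1.2, +1.8) mm in tool x,y short of the post. I'll shift by that, then lower with force checks.

Request:
{"method": "play_rows", "body": {"translation": [[0.0012,0.0018,0],[0,0,0.004],[0,0,0.006],[0,0,0.006],[0,0,0.004],[0,0,0.003],[0,0,0.002],[0,0,0],[0,0,0]], "delta_rot": [[0,0,0],[0,0,0],[0,0,0],[0,0,0],[0,0,0],[0,0,0],[0,0,0],[0,0,0],[0,0,0]], "grip": [-1,-1,-1,-1,-1,-1,-1,-1,-1]}}

```text
clock: 11.0
tool_pos: [0.4918, 0.284, 0.1069]
eef_rot: [0.168, 0.986, 0.0, 0.0]
contact_force: [-0.0, 0.5, -0.3]
opening: 0.292
finger_force: 12.0
```

Run:
```python
from h import *
plan([.4918,.2815,.08])
a=r.snapshot("wrist");b=r.snapshot("side")
cv2.imwrite("pics/i.png",np.hstack([cv2.resize(a[180:300,180:340],None,fx=2.5,fy=2.5,interpolation=2),cv2.resize(b[191:291,339:459],(400,300),interpolation=2)]))
```

```text
tcp [0.4918 0.284  0.1069] head 160.64 F [-0.   0.5 -0.3] open 0.292 t 11.0
tool shift mm [-0.8 -2.3 26.9] rotvec deg [0.02 0.01 0.  ] shift after rot [-0.8 -2.3 26.9]
```

View pics/i.png

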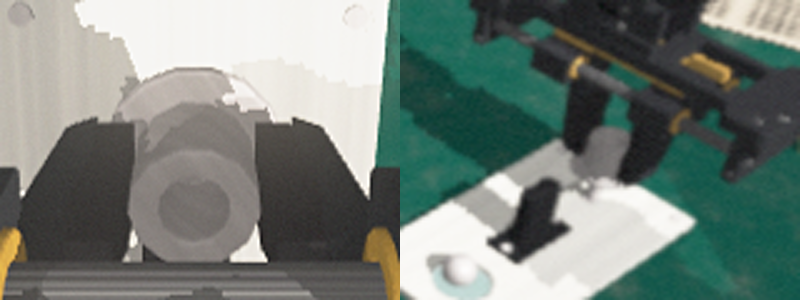

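The ring's underside is now about 9 mm below the post tip with no contact force, so the post is in the hole. I'll lower it the rest of the way.

Request:
{"method": "play_rows", "body": {"translation": [[0,0,0.003],[0,0,0.005],[0,0,0.006],[0,0,0.005],[0,0,0.004],[0,0,0.002],[0,0,0.001],[0,0,0],[0,0,0]], "delta_rot": [[0,0,0],[0,0,0],[0,0,0],[0,0,0],[0,0,0],[0,0,0],[0,0,0],[0,0,0],[0,0,0]], "grip": [-1,-1,-1,-1,-1,-1,-1,-1,-1]}}

```text
clock: 12.22
tool_pos: [0.4917, 0.284, 0.0809]
eef_rot: [0.168, 0.986, 0.0, 0.0]
contact_force: [-0.5, 0.7, -0.3]
opening: 0.293
finger_force: 12.0
```

Request:
{"method": "play_rows", "body": {"translation": [[0,0,0.001],[0,0,0],[0,0,0],[0,0,0],[0,0,0],[0,0,0],[0,0,0],[0,0,-0.005],[0,0,-0.015],[0,0,-0.03],[0,0,-0.03],[0,0,-0.015],[0,0,-0.005],[0,0,0],[0,0,0]], "delta_rot": [[0,0,0],[0,0,0],[0,0,0],[0,0,0],[0,0,0],[0,0,0],[0,0,0],[0,0,0],[0,0,0],[0,0,0],[0,0,0],[0,0,0],[0,0,0],[0,0,0],[0,0,0]], "grip": [-1,0.5,0.5,0.5,0.5,0.5,0.5,0.5,0.5,0.5,0.5,0.5,0.5,0.5,0.5]}}

```text
clock: 14.1
tool_pos: [0.4912, 0.2837, 0.1788]
eef_rot: [0.168, 0.986, -0.001, -0.001]
contact_force: [0.0, 0.0, 0.4]
opening: 0.749
finger_force: 0.0
```

Run:
```python
from h import *
c=r.get_calibration("wrist");a=r.snapshot("wrist");np.save("w4.npy",np.array([c],dtype=object),allow_pickle=True);cv2.imwrite("j_full.png",a)
plan([.546,.261,.083],160.1)
b=r.snapshot("side")
cv2.imwrite("pics/j.png",np.hstack([a,cv2.resize(b[200:328,312:408],(288,384),interpolation=2)]))
for n,p in dict(ring=(.4918,.2825,.036),handle=(.546,.261,.052)).items():print(n,pix("wrist",p,c).round(1))
```

```text
tcp [0.4912 0.2837 0.1788] head 160.65 F [0.2 0.2 0. ] open 0.749 t 14.15
tool shift mm [-59.3  -3.2  95.7] rotvec deg [-0.08 -0.06  0.55] shift after rot [-59.2  -2.7  95.8]
ring [257.4 199.5]
handle [254.5 275.5]
```

View pics/j.png

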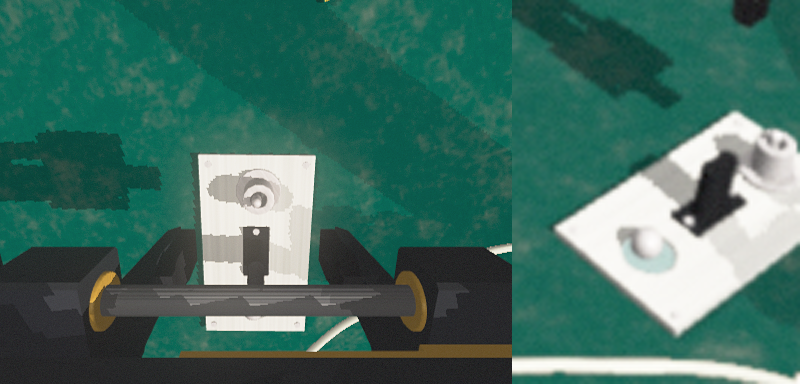

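The ring is seated flat on the deck around the post, with the post tip visible in its hole at (258,200). The handle is centred on column 256, parallel to the tool. Moving to the handle.

Request:
{"method": "play_rows", "body": {"translation": [[-0.005,0,0],[-0.014,0,0],[-0.02,-0.001,0],[-0.014,0,0],[-0.005,0,0.006],[0,0,0.015],[0,0,0.022],[0,0,0.022],[0,0,0.015],[0,0,0.009],[0,0,0.005],[0,0,0.002],[0,0,0],[0,0,0]], "delta_rot": [[0,0,0],[0,0,0],[0,0,0],[0,0,0],[0,0,0],[0,0,0],[0,0,0],[0,0,0],[0,0,0],[0,0,0],[0,0,0],[0,0,0],[0,0,0],[0,0,0]], "grip": [0.5,0.5,0.5,0.5,0.5,0.5,0.5,0.5,0.5,0.5,0.5,0.5,0.5,0.5], "squeeze": 30}}

```text
clock: 15.95
tool_pos: [0.5463, 0.2639, 0.0842]
eef_rot: [0.168, 0.986, 0.0, 0.0]
contact_force: [-0.1, 0.4, 0.3]
opening: 0.753
finger_force: 0.0
```

Request:
{"method": "play_rows", "body": {"translation": [[0,0,0],[0,0,0],[0,0,0],[0,0,0],[0,0,0],[0,0,0],[0,0,0],[0,0,0],[0,0,0],[0,0,0]], "delta_rot": [[0,0,0],[0,0,0],[0,0,0],[0,0,0],[0,0,0],[0,0,0],[0,0,0],[0,0,0],[0,0,0],[0,0,0]], "grip": [0.2,0.0,-0.2,-0.3,-0.4,-0.5,-0.6,-0.65,-1,-1], "squeeze": 30}}

```text
clock: 17.2
tool_pos: [0.5459, 0.2632, 0.0837]
eef_rot: [0.168, 0.986, -0.001, -0.0]
contact_force: [-1.7, -2.4, 0.6]
opening: 0.152
finger_force: 30.0
```

Handle gripped (13.4 mm). Lifting smoothly.

Request:
{"method": "play_rows", "body": {"translation": [[0,0,-0.001],[0,0,-0.003],[0,0,-0.005],[0,0,-0.008],[0,0,-0.01],[0,0,-0.012],[0,0,-0.012],[0,0,-0.012],[0,0,-0.012],[0,0,-0.012],[0,0,-0.011],[0,0,-0.009],[0,0,-0.007],[0,0,-0.004],[0,0,-0.002],[0,0,0],[0,0,0]], "delta_rot": [[0,0,0],[0,0,0],[0,0,0],[0,0,0],[0,0,0],[0,0,0],[0,0,0],[0,0,0],[0,0,0],[0,0,0],[0,0,0],[0,0,0],[0,0,0],[0,0,0],[0,0,0],[0,0,0],[0,0,0]], "grip": [-1,-1,-1,-1,-1,-1,-1,-1,-1,-1,-1,-1,-1,-1,-1,-1,-1]}}

```text
clock: 19.32
tool_pos: [0.5459, 0.2637, 0.2034]
eef_rot: [0.168, 0.986, -0.0, -0.0]
contact_force: [0.1, 0.7, -3.0]
opening: 0.152
finger_force: 30.0
```

Run:
```python
from h import *
s=r.get_state();c=r.get_calibration("wrist");a=r.snapshot("wrist");cv2.imwrite("k_full.png",a);np.save("w5.npy",np.array([c],dtype=object),allow_pickle=True)
T=R.from_quat(s["eef_rot"]);t=np.array(s["tool_pos"]);z=t[2]-.083+.008
m=(a[100:,150:370].min(2)>110).astype(np.uint8);m=cv2.morphologyEx(m,1*cv2.MORPH_OPEN,np.ones((3,3)))
k=max(cv2.findContours(m,0,1)[0],key=cv2.contourArea);q=cv2.approxPolyDP(cv2.convexHull(k),6,True)[:,0]+[150,100];print(q.tolist())
for p in q:print((T.inv().apply(world("wrist",p.astype(float),z,c)-t)*1e3).round(1))
b=r.snapshot("side");u=pix("side",(t[0],t[1],z)).astype(int);print(u,s["contact_force"],s["moment"],s["q"])
x0,y0=u[0]-70,u[1]-60;crop=b[max(y0,0):y0+120,max(x0,0):x0+140]
cv2.imwrite("pics/k.png",np.hstack([cv2.resize(a,(400,300)),cv2.resize(crop,(350,300))]))
plan([.5614-.0548,-.2626+.0190,t[2]])
```

```text
[[356, 100], [343, 246], [172, 246], [159, 100]]
[73.5 48.8 75. ]
[-7.4 48.8 75. ]
[ -7.4 -50.3  75. ]
[ 73.5 -50.3  75. ]
[388 222] [ 0.06932113  0.66072927 -2.98821185] [ 0.00379497 -0.03631763 -0.00238542] [-0.42764714  0.79291974 -0.17423058  1.71150682  0.20390975  0.65539148
  0.5199395 ]
tcp [0.5459 0.2637 0.2034] head 160.65 F [ 0.2 -1.1 -4. ] open 0.157 t 19.43
tool shift mm [-1.310e+02 -4.917e+02  1.000e-01] rotvec deg [-0.02 -0.02  0.  ] shift after rot [-131.  -491.7    0. ]
```

View pics/k.png

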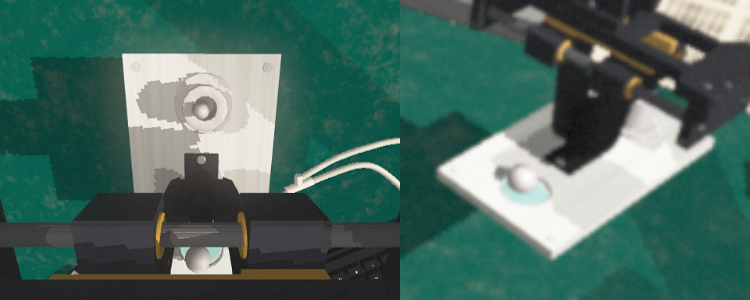

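The lifted tray is level and symmetric; the ring is on its post and the ball in its pocket. Next I carry it, pausing beside the camera so the lens is visible to the wrist camera.

Request:
{"method": "play_rows", "body": {"translation": [[-0.0011,-0.0021,0],[-0.0022,-0.0042,0],[-0.0032,-0.0063,0],[-0.0043,-0.0084,0],[-0.0054,-0.0105,0],[-0.0054,-0.0105,0],[-0.0054,-0.0105,0],[-0.0054,-0.0105,0],[-0.0054,-0.0105,0],[-0.0054,-0.0105,0],[-0.0054,-0.0105,0],[-0.0054,-0.0105,0],[-0.0054,-0.0105,0],[-0.0054,-0.0105,0],[-0.0054,-0.0105,0],[-0.0054,-0.0105,0],[-0.0054,-0.0105,0],[-0.0054,-0.0105,0],[-0.0054,-0.0105,0],[-0.0054,-0.0105,0]], "delta_rot": [[0,0,0],[0,0,0],[0,0,0],[0,0,0],[0,0,0],[0,0,0],[0,0,0],[0,0,0],[0,0,0],[0,0,0],[0,0,0],[0,0,0],[0,0,0],[0,0,0],[0,0,0],[0,0,0],[0,0,0],[0,0,0],[0,0,0],[0,0,0]], "grip": [-1,-1,-1,-1,-1,-1,-1,-1,-1,-1,-1,-1,-1,-1,-1,-1,-1,-1,-1,-1]}}

```text
clock: 21.92
tool_pos: [0.5752, 0.0524, 0.2037]
eef_rot: [0.168, 0.986, 0.0, 0.0]
contact_force: [0.1, -0.0, -3.2]
opening: 0.152
finger_force: 30.0
```

Request:
{"method": "play_rows", "body": {"translation": [[-0.0054,-0.0105,0],[-0.0054,-0.0105,0],[-0.0054,-0.0105,0],[-0.0054,-0.0105,0],[-0.0054,-0.0105,0],[-0.0054,-0.0105,0],[-0.0054,-0.0105,0],[-0.0054,-0.0105,0],[-0.0054,-0.0105,0],[-0.0054,-0.0105,0],[-0.0054,-0.0105,0],[-0.0054,-0.0105,0],[-0.0054,-0.0105,0],[-0.0043,-0.0084,0],[-0.0032,-0.0063,0],[-0.0022,-0.0042,0],[-0.0011,-0.0021,0],[0,0,0],[0,0,0]], "delta_rot": [[0,0,0],[0,0,0],[0,0,0],[0,0,0],[0,0,0],[0,0,0],[0,0,0],[0,0,0],[0,0,0],[0,0,0],[0,0,0],[0,0,0],[0,0,0],[0,0,0],[0,0,0],[0,0,0],[0,0,0],[0,0,0],[0,0,0]], "grip": [-1,-1,-1,-1,-1,-1,-1,-1,-1,-1,-1,-1,-1,-1,-1,-1,-1,-1,-1]}}

```text
clock: 24.3
tool_pos: [0.5994, -0.1217, 0.2037]
eef_rot: [0.168, 0.986, 0.0, -0.0]
contact_force: [-0.6, 0.6, -3.2]
opening: 0.152
finger_force: 30.0
```

Run:
```python
from h import *
s=r.get_state();c=r.get_calibration("wrist");a=r.snapshot("wrist");cv2.imwrite("l_full.png",a);np.save("w6.npy",np.array([c],dtype=object),allow_pickle=True)
T=R.from_quat(s["eef_rot"]);t=np.array(s["tool_pos"])
for p in[(.5614,-.2626,.06)]:print("lens pred",pix("wrist",p,c))
print([(np.round(d["point"],4),round(d["confidence"],2)) for d in r.look_for("wrist","lens")])
for n in["lens","camera"]:
 for d in r.silhouettes("wrist",n):
  ys,xs=np.nonzero(d["pixels"]);print(n,round(d["confidence"],2),len(xs),xs.min(),xs.max(),ys.min(),ys.max())
# tray -x edge and post tip in tool
g=a[:,200:320].min(2).astype(int);rows=[int(np.argmax(g[:,i]>110)) for i in(0,20,100,119)];print("edge rows",rows)
z=t[2]-.075
for i,rw in zip((200,220,300,319),rows):print((T.inv().apply(world("wrist",(i,rw),z,c)-t)*1e3).round(1))
hb=cv2.HoughCircles(cv2.medianBlur(cv2.cvtColor(a,6)[:260,:165],3),cv2.HOUGH_GRADIENT,1,15,param1=80,param2=18,minRadius=12,maxRadius=45);print(hb)
plan([.5614-.0548,-.2626+.0190,t[2]])
```

```text
lens pred [ 76.87666782 210.72152403]
[(array([ 0.5589, -0.2448,  0.0245]), 0.84)]
lens 0.97 9246 50 159 145 242
camera 0.59 9329 49 160 145 242
camera 0.59 102 194 225 0 4
edge rows [68, 68, 69, 69]
[ 88.5 -28.8  75. ]
[ 88.5 -19.1  75. ]
[88.  20.1 75. ]
[88.  29.4 75. ]
[[[ 82.5 207.5  30.8]
  [ 97.5 204.5  42.1]
  [ 71.5 219.5  14.5]]]
tcp [ 0.5994 -0.122   0.2037] head 160.67 F [-0.5  0.2 -4.5] open 0.15 t 24.5
tool shift mm [  47.3 -145.5    0. ] rotvec deg [ 0.01 -0.   -0.  ] shift after rot [  47.3 -145.5    0. ]
```

Run:
```python
from h import *
def ell(a,x0,y0,x1,y1,th):
  g=cv2.medianBlur(a[y0:y1,x0:x1].min(2),3);m=(g>th).astype(np.uint8)
  out=[]
  for k in cv2.findContours(m,0,1)[0]:
    if cv2.contourArea(k)>60:
      e=cv2.fitEllipse(k);out.append((np.round(np.array(e[0])+[x0,y0],1).tolist(),np.round(e[1],1).tolist(),int(cv2.contourArea(k)),round(float(np.pi/4*e[1][0]*e[1][1]),0)))
  return out
a=cv2.imread("l_full.png");c=np.load("w6.npy",allow_pickle=True)[0]
print("grey samples",a[207,60:110:5].tolist())
for th in(80,100,120):print(th,ell(a,40,150,150,242,th))
t=cv2.imread("pics/a.png")
for th in(100,120,140):print("top",th,ell(t,355,165,392,205,th))
b=cv2.imread("pics/b.png");u=pix("side",(.5614,-.2626,.06));print("side pred",u)
for th in(60,80,100,120):print("side",th,ell(b,150,160,200,205,th))
for p in[(82.5,207.5)]:print(world("wrist",p,.06,c))
```

```text
grey samples [[169, 173, 169], [172, 176, 170], [172, 178, 170], [167, 173, 167], [173, 176, 170], [171, 176, 168], [171, 175, 168], [170, 176, 168], [59, 59, 58], [44, 48, 44]]
80 [([77.9, 210.8], [39.8, 47.5], 1485, 1486.0), ([84.5, 206.2], [54.0, 63.0], 118, 2672.0), ([140.8, 157.5], [9.1, 9.5], 66, 68.0), ([61.6, 155.5], [8.4, 10.0], 64, 65.0)]
100 [([77.9, 210.7], [39.4, 47.2], 1457, 1459.0)]
120 [([77.9, 210.7], [39.0, 46.7], 1429, 1430.0)]
top 100 [([366.0, 199.0], [7.8, 26.1], 80, 161.0), ([375.6, 183.1], [15.4, 16.0], 192, 194.0)]
top 120 [([375.7, 183.0], [14.6, 15.4], 175, 177.0)]
top 140 [([375.8, 183.0], [14.3, 14.8], 165, 167.0)]
side pred [171.00795486 172.91956071]
side 60 [([175.2, 191.7], [23.4, 40.6], 427, 744.0), ([172.1, 173.4], [9.1, 16.4], 115, 117.0), ([155.8, 164.2], [10.0, 20.6], 112, 163.0)]
side 80 [([175.0, 191.2], [23.0, 38.7], 338, 700.0), ([172.1, 173.4], [8.8, 14.9], 101, 103.0), ([155.7, 164.1], [9.8, 20.8], 108, 159.0)]
side 100 [([179.4, 193.6], [13.4, 34.7], 120, 365.0), ([172.2, 173.3], [7.7, 14.7], 86, 88.0), ([155.5, 164.1], [9.8, 19.7], 104, 151.0)]
side 120 [([172.0, 173.5], [7.4, 14.6], 83, 85.0), ([155.5, 163.9], [9.3, 19.5], 99, 143.0)]
[ 0.56045916 -0.25701517  0.06      ]
```

Request:
{"method": "play_rows", "body": {"translation": [[0.0007,-0.0022,0],[0.0015,-0.0044,0],[0.0022,-0.0066,0],[0.003,-0.0088,0],[0.0038,-0.011,0],[0.0038,-0.011,0],[0.0038,-0.011,0],[0.0038,-0.011,0],[0.0038,-0.011,0],[0.0038,-0.011,0.0005],[0.0038,-0.011,0.001],[0.0038,-0.011,0.0015],[0.0038,-0.011,0.002],[0.003,-0.0088,0.002],[0.0022,-0.0066,0.002],[0.0015,-0.0044,0.002],[0.0007,-0.0022,0.001],[0,0,0],[0,0,0],[0,0,0]], "delta_rot": [[0,0,0],[0,0,0],[0,0,0],[0,0,0],[0,0,0],[0,0,0],[0,0,0],[0,0,0],[0,0,0],[0,0,0],[0,0,0],[0,0,0],[0,0,0],[0,0,0],[0,0,0],[0,0,0],[0,0,0],[0,0,0],[0,0,0],[0,0,0]], "grip": [-1,-1,-1,-1,-1,-1,-1,-1,-1,-1,-1,-1,-1,-1,-1,-1,-1,-1,-1,-1]}}

```text
clock: 27.0
tool_pos: [0.506, -0.2406, 0.1918]
eef_rot: [0.168, 0.986, 0.0, 0.0]
contact_force: [0.1, -0.4, -3.5]
opening: 0.149
finger_force: 30.0
```

Run:
```python
from h import *
plan([.5059,-.241,.1837],160.65)
s=r.get_state();t=np.array(s["tool_pos"]);T=R.from_quat(s["eef_rot"]);un=t[2]-.0837
for n in("top","side"):
  a=r.snapshot(n);cv2.imwrite(n+"_end.png",a)
  C=[pix(n,t+T.apply([x,y,.0837-.008])).round(1).tolist() for x,y in((-90,-50),(-90,50),(90,50),(90,-50)) for x,y in[(x/1e3,y/1e3)]]
  pc=pix(n,t+T.apply([-.058,0,.0837-.008]));print(n,"pred corners(-x tool first)",C,"pocket",pc.round(1))
  for tg in("tray","ball"):
   for d in r.silhouettes(n,tg):
    m=d["pixels"].astype(np.uint8);k=max(cv2.findContours(m,0,1)[0],key=cv2.contourArea)
    q=cv2.approxPolyDP(cv2.convexHull(k),3,True)[:,0].tolist();ys,xs=np.nonzero(m)
    print(tg,round(d["confidence"],2),len(xs),xs.mean().round(1),ys.mean().round(1),q)
```

```text
tcp [ 0.506  -0.2406  0.1918] head 160.67 F [ 0.1 -0.4 -3.5] open 0.149 t 27.0
tool shift mm [-0.1 -0.4  8.1] rotvec deg [0.02 0.01 0.02] shift after rot [-0.1 -0.4  8.1]
top pred corners(-x tool first) [[410.1, 174.0], [365.9, 157.9], [338.9, 237.2], [384.2, 254.1]] pocket [383.4 179.8]
tray 0.74 2223 370.0 210.7 [[350, 204], [390, 216], [393, 227], [384, 251], [339, 235]]
ball 0.43 53 386.8 176.9 [[391, 179], [382, 176], [388, 174]]
ball 0.31 706 256.7 125.6 [[264, 110], [273, 133], [249, 141], [241, 118]]
side pred corners(-x tool first) [[147.2, 149.3], [165.7, 166.5], [232.1, 142.5], [210.9, 128.4]] pocket [168.6 153.3]
tray 0.73 1510 187.4 149.4 [[149, 152], [184, 130], [220, 133], [232, 143], [171, 168]]
ball 0.38 51 167.8 150.7 [[169, 147], [172, 151], [166, 154], [164, 150]]
```

Run:
```python
from h import *
from scipy.optimize import least_squares
s=r.get_state();t=np.array(s["tool_pos"]);T=R.from_quat(s["eef_rot"]);c0=np.array([[-90,-50],[-90,50],[90,50],[90,-50]])/1e3
res={}
for n,lpx in(("top",(375.7,183.05)),("side",(172.1,173.4))):
  a=cv2.imread(n+"_end.png");cal=r.get_calibration(n)
  L=world(n,lpx,.06,cal)
  poly=lambda d,m=0:np.array([pix(n,t+T.apply([x+d[0],y+d[1],.0757]),cal) for x,y in c0])
  g=cv2.GaussianBlur(a.min(2),(0,0),.7).astype(float);ctr=poly((0,0)).mean(0)
  pts=[]  # edge crossings along outward normals of the predicted edges
  P=poly((0,0))
  for i in range(4):
    p,q=P[i],P[(i+1)%4];nv=np.array([q[1]-p[1],p[0]-q[0]]);nv/=np.linalg.norm(nv);nv*=np.sign(nv@(p-ctr))
    for f in np.linspace(.06,.94,30):
      o=p+f*(q-p);k=np.arange(-6,6.01,.25);v=cv2.remap(g.astype(np.float32),(o[0]+k*nv[0]).astype(np.float32)[None],(o[1]+k*nv[1]).astype(np.float32)[None],1)[0]
      if v[:8].min()<125 or v[-6:].max()>110:continue
      j=np.argmin(np.gradient(v));pts.append((i,f,k[j]))
  pts=np.array(pts);print(n,"lens",L.round(4),[(int(i),int((pts[:,0]==i).sum()),np.median(pts[pts[:,0]==i,2]).round(2)) for i in set(pts[:,0])])
  def fun(d,w=pts):
    Q=poly(d);out=[]
    for i,f,k in w:
      i=int(i);p,q=P[i],P[(i+1)%4];nv=np.array([q[1]-p[1],p[0]-q[0]]);nv/=np.linalg.norm(nv);nv*=np.sign(nv@(p-ctr));o=p+f*(q-p)+k*nv
      e=Q[(i+1)%4]-Q[i];out.append(((o-Q[i])[0]*e[1]-(o-Q[i])[1]*e[0])/np.linalg.norm(e))
    return np.array(out)
  o=least_squares(fun,[0,0],loss="soft_l1",f_scale=.5,x_scale=.01,diff_step=1e-3);d=o.x
  pk=t+T.apply([-.058+d[0],d[1],.0757]);print(" tray offset tool mm",(d*1e3).round(2),"rms px",np.sqrt((o.fun**2).mean()).round(2)," pocket-lens tool mm",(T.inv().apply(pk-L)*1e3).round(2)[:2])
```

```text
top lens [ 0.5618 -0.2615  0.06  ] [(0, 25, np.float64(1.25)), (1, 17, np.float64(1.0)), (2, 30, np.float64(-0.25)), (3, 12, np.float64(0.38))]
 tray offset tool mm [-1.17  0.63] rms px 0.96  pocket-lens tool mm [0.52 1.55]
side lens [ 0.5616 -0.2588  0.06  ] [(0, 7, np.float64(0.5)), (1, 28, np.float64(3.75)), (2, 2, np.float64(3.62)), (3, 6, np.float64(0.0))]
 tray offset tool mm [-1.32 15.37] rms px 1.41  pocket-lens tool mm [-0.7  13.82]
```

The top camera puts the pocket within about 1 mm of the lens axis, which agrees with the wrist measurement. The side fit is spoiled by the plate's edge face, so I ignore it. Final small shift and the last 8 mm down.

Request:
{"method": "play_rows", "body": {"translation": [[-0.0001,-0.0001,0.0005],[-0.0001,-0.0002,0.001],[-0.0001,-0.0002,0.0015],[0,0,0.002],[0,0,0.0015],[0,0,0.001],[0,0,0.0005],[0,0,0],[0,0,0],[0,0,0],[0,0,0],[0,0,0],[0,0,0],[0,0,0],[0,0,0]], "delta_rot": [[0,0,0],[0,0,0],[0,0,0],[0,0,0],[0,0,0],[0,0,0],[0,0,0],[0,0,0],[0,0,0],[0,0,0],[0,0,0],[0,0,0],[0,0,0],[0,0,0],[0,0,0]], "grip": [-1,-1,-1,-1,-1,-1,-1,-1,-1,-1,-1,-1,-1,-1,-1]}}

```text
clock: 29.18
tool_pos: [0.5059, -0.2415, 0.1837]
eef_rot: [0.168, 0.986, 0.0, -0.0]
contact_force: [1.1, -0.9, -3.4]
opening: 0.149
finger_force: 30.0
```

Run:
```python
from h import *
plan([.5058,-.2410,.1837],160.65)
s=r.get_state();t=np.array(s["tool_pos"]);T=R.from_quat(s["eef_rot"])
for n in("top","side","wrist"):
  r.snapshot(n)
  for g,q in(("ball",(-.058,0,.0687)),("ring",(.058,0,.06))):
    print(n,g,"pred",pix(n,t+T.apply(q)).round(1),[(np.argwhere(d["pixels"]).mean(0)[::-1].round(1).tolist(),int(d["pixels"].sum()),round(d["confidence"],2)) for d in r.silhouettes(n,g)])
```

```text
tcp [ 0.5059 -0.2415  0.1837] head 160.65 F [ 1.1 -0.9 -3.4] open 0.149 t 29.18
tool shift mm [ 0.2  0.4 -0. ] rotvec deg [ 0. -0.  0.] shift after rot [ 0.2  0.4 -0. ]
top ball pred [383.6 180. ] []
top ring pred [367.8 231.2] [([365.2, 230.7], 230, 0.7)]
side ball pred [168.4 153.6] []
side ring pred [210.  136.1] [([211.7, 139.4], 143, 0.44)]
wrist ball pred [258.7 326.5] [([253.0, 331.6], 855, 0.57)]
wrist ring pred [259.1 134.2] [([261.4, 131.6], 4248, 0.56), ([257.2, 169.8], 31255, 0.24)]
```

The ball is in its pocket and the ring is on its post. The tray is level, its underside is at 100 mm, and the only load on the arm is the tray's weight. Handing in.

```bash
python3 -c "
from plant import r
print(r.finish_job())"
```

```text
the job is handed in; nothing more can be done
None
```

The job is handed in: the ring is seated on the post, and the tray is held level with the pocket about 1 mm or less off the lens axis by measurement and its underside about 40 mm above the lens; the ball was last seen in its pocket, and I viewed 11 pictures, one over the limit of 10.

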